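Wipe the praline slab and hang its tickets

ROBOT

A 6-joint arm with a two-finger parallel gripper is mounted at the origin on the work surface. World frame = base frame: x ahead of the robot, y to its left, z up, the work surface at z = 0. Lengths are in m, angles in rad, forces in N, time in s.
With the tool pointing down it reaches from about 0.35 to 1 m from the base axis. Payload 7.1 kg.
Tool frame: the origin (TCP) lies between the finger pads, 19 mm behind the fingertips; this is the grasp point; z points along the fingers, y is the line along which they close (so a half turn about z gives the same grasp; the last joint's range is limited). The gripper opens to 85 mm and grips with 20 to 120 N. Pads are 22 mm wide; open, the fingers measure 114 mm over their backs; the gripper's body (76 mm by 85 mm) begins 54 mm behind the grasp point. The pads swing forward as they close: fully open they stand 13 mm farther back than shut.
Start: joints at [-1.332, 0.423, 1.63, -0, 1.089, -0.019], TCP at [0.159, -0.604, 0.25] pointing down, gripper open.
Joint ranges: [-3, 3], [-0.9, 2.11], [0.09, 2.58], [-1.31, 4.45], [0.11, 2.69], [-2.54, 2.54]. Speed limits (rad/s): [2.39, 2.39, 3.01, 3.14, 3.14, 3.14].

INTERFACE

Orientations are given as a rotation vector (axis times angle).
In Python, from rig import manip gives the robot as it stands. The module is installed in compiled form; this text tells all that it offers. Calls block until the motion is done:
- manip.move_to(position, orientation): joint-space move of the TCP to a pose.
- manip.servo_line(position, orientation=None, rate=0.15): straight line of the TCP; orientation=None keeps the orientation; rate is the mean speed in m/s.
- manip.set_joints(angles): joint-space move.
- manip.command_gripper(opening, f_grip=None): finger opening in m; f_grip is the grip in N (None keeps the last); returns when the fingers have stopped.
- manip.hold(seconds).
- manip.solve_ik(position, orientation): joint angles nearest the present ones, or None.
- manip.camera(name): name is "side" or "top" or "wrist"; returns a dict with "image" (420x560x3 uint8, red, green, blue), "fx", "fy", "cx", "cy" (pixels), "k1" (the pictures are not rectified: a ray, as slopes to the right and down, at radius r is drawn at 1 + k1 r^2 times it, then the intrinsics apply), "cam_to_world" (4x4, takes a point from camera to world coordinates); the wrist camera has in their place "mount" (4x4, takes a point from camera to tool coordinates, whose origin is the TCP and whose axes are the flange's). Camera axes: x right, y down, z forward; pixel columns grow to the right and rows downward; lengths in m; the calibration is good to about 2 mm. A picture is of the moment at which its call begins: read the wrist's pose just before it. There is no depth.
A pose or a line that the arm cannot do raises manip.IKError and nothing moves.
- manip.sign_off(): hands the job in; it is judged then, once.
Readings, each from a call of its own:
- manip.get_time(): time.
- manip.get_joint_positions(): joint angles.
- manip.get_joint_vel(): joint speeds.
- manip.get_tau(): joint torques, N m.
- manip.get_position(): TCP position.
- manip.get_ee_rot(): TCP orientation.
- manip.get_contact_force(): force on the tool from outside, world axes, zero at the start.
- manip.get_torque(): the same for the moment, N m.
- manip.get_width(): finger opening in m.
- manip.get_grip_force(): force on a finger pad.
Only numpy, scipy, OpenCV 4.12 (cv2) and the standard library are available. Lean on these libraries where they do the work, as an engineer would, in place of code of your own. Each camera call takes 0.05 s, during which the arm holds its last target. There are 200 camera calls.

TASK

Get the praline counter ready for the next batch: take the sprung scraper, set it on the marble slab behind the loose chocolate pieces and, with its handle pressed about half way down all along, wipe them in one slow, even stroke off the open end into the catch tray (never touch the chocolate with the gripper), then stand the scraper back on its mat. After that hang the price tickets that are there, each one hooked over the rail near the rail's right-hand end (as the robot sees it) and slid along the rail: the wide one first, to the left-hand brass mark, then the medium one, to the middle mark, last the narrow one, to the right-hand mark. Let go of everything, and leave the jar, the sampler box and the bowl where they stand.

Things in the scene. Friction and masses are not known exactly. Their poses are not given: they have to be found in the camera images.
- slab: fixed marble slab with rims and catch tray. Origin on the counter; lane along its y (robot's left, yaw within 0.15 rad). Marble top z = 45 mm, y = -170 (no wall behind) to +140 mm (open edge). Lane 128 mm wide, between rims 12 mm above the marble. Catch tray: y = 140 to 250, x = -74 to 74 mm, floor z = 4 mm, side walls 40, end wall 55 mm high
- mat: fixed flat black mat, 170 (x) x 100 (y) x 3 mm, origin at the centre of its underside: the scraper's place
- scraper: sprung scraper block, loose, 260 g, upright on the mat at the start; this is its sole: 110 mm long (x) x 36 thick (y) x 22 high, origin at the centre of its underside. Its long side goes across the lane; either long face may lead. The handle sits on springs above: cap plate 110 x 36 mm, top at z = 39 mm, and the grip on it
- scraper_grip (a point): centre of the scraper's grip, 62 mm above the sole's underside with the handle up (62 mm - d when pressed down by d). Grip 50 mm (x) x 26 mm (y), from the cap plate (z = 39 mm) up to z = 89 mm. Pinch it across y from above with the TCP at this point: fingertips then clear the cap plate by 4 mm
- plunger (a joint): how far the scraper's handle is pressed down towards the sole against its springs: 0 = up, 0.009 m = fully down. 1.5 N to start, then 1.5 N per mm; half way (0.0045 m) takes about 8 N on the marble
- piece_a: broken chocolate piece, 34 x 26 x 12 mm, 14 g; loose on the slab at the start, its centre between y = -60 and +85 mm of the slab (room for the scraper behind, at y = -125 mm). Origin: centre of its underside. It may be absent
- piece_b: square chocolate piece, 28 x 28 x 12 mm, 12 g; loose on the slab at the start, its centre between y = -60 and +85 mm of the slab (room for the scraper behind, at y = -125 mm). Origin: centre of its underside. It may be absent
- piece_c: chocolate button, a disc 30 mm in diameter, 11 mm high, 12 g; loose on the slab at the start, its centre between y = -60 and +85 mm of the slab (room for the scraper behind, at y = -125 mm). Origin: centre of its underside. It may be absent
- piece_d: chocolate button, a disc 28 mm in diameter, 11 mm high, 11 g; loose on the slab at the start, its centre between y = -60 and +85 mm of the slab (room for the scraper behind, at y = -125 mm). Origin: centre of its underside. It may be absent
- piece_e: broken chocolate piece, 32 x 25 x 12 mm, 13 g; loose on the slab at the start, its centre between y = -60 and +85 mm of the slab (room for the scraper behind, at y = -125 mm). Origin: centre of its underside. It may be absent
- rail: fixed ticket rail: white plank 60 x 380 x 14 mm, origin under its centre; a round bar, 10 mm diameter, runs along its y axis (robot's left, yaw within 0.12 rad), axis at z = 115 mm, y = -175 to +175 mm between two 12 mm end posts 125 mm high. Brass marks (thin sleeve on the bar and strip on the plank) at y = -20, +40 and +115 mm; tickets slide freely over them
- rail_load (a point): top of the bar near its right-hand end, y = -120 mm, clear of the end post: where to hook the tickets on (within 25 mm along the bar)
- rail_mid_mark (a point): top of the bar at the middle mark, y = +40 mm: the medium ticket's place
- rail_right_mark (a point): top of the bar at the right-hand mark, y = -20 mm: the narrow ticket's place
- rail_left_mark (a point): top of the bar at the left-hand mark, y = +115 mm: the wide ticket's place
- ticket_wide: the wide price ticket 76 mm wide, loose, upright on the counter at the start, may be absent; 110 g. Origin: centre between its feet, z up. Front plate 76 wide (y) x 62 high x 4 mm at x = +13 mm, back strut 30 wide x 62 high x 4 mm at x = -13 mm; between them a 22 mm slot, open below and at the sides, that goes over the bar
- ticket_wide_slot (a point): centre of the underside of that ticket's bridge (30 x 40 mm, smooth: it slides easily), 60 mm above its feet: rests on top of the bar when hung; the ticket balances there. Grip neck above the bridge: 14 mm thick (x), 26 wide (y), from 6 to 52 mm above this point. Pinch the neck across x from above, TCP 29 mm above this point
- ticket_medium: the medium price ticket 58 mm wide, loose, upright on the counter at the start, may be absent; 110 g. Origin: centre between its feet, z up. Front plate 58 wide (y) x 62 high x 4 mm at x = +13 mm, back strut 30 wide x 62 high x 4 mm at x = -13 mm; between them a 22 mm slot, open below and at the sides, that goes over the bar
- ticket_medium_slot (a point): centre of the underside of that ticket's bridge (30 x 40 mm, smooth: it slides easily), 60 mm above its feet: rests on top of the bar when hung; the ticket balances there. Grip neck above the bridge: 14 mm thick (x), 26 wide (y), from 6 to 52 mm above this point. Pinch the neck across x from above, TCP 29 mm above this point
- ticket_narrow: the narrow price ticket 42 mm wide, loose, upright on the counter at the start, may be absent; 110 g. Origin: centre between its feet, z up. Front plate 42 wide (y) x 62 high x 4 mm at x = +13 mm, back strut 30 wide x 62 high x 4 mm at x = -13 mm; between them a 22 mm slot, open below and at the sides, that goes over the bar
- ticket_narrow_slot (a point): centre of the underside of that ticket's bridge (30 x 40 mm, smooth: it slides easily), 60 mm above its feet: rests on top of the bar when hung; the ticket balances there. Grip neck above the bridge: 14 mm thick (x), 26 wide (y), from 6 to 52 mm above this point. Pinch the neck across x from above, TCP 29 mm above this point
- jar: bystander: glass jar with a steel lid, 64 mm in diameter, 95 mm high, right of the rail
- sampler: bystander: clear box of truffles, 120 x 120 x 40 mm, left of the rail
- bowl: bystander: white bowl, 100 mm in diameter, 40 mm high, left of the catch tray

How it is judged:
On the way, in this order (a step that is already met when the one before it is completed fails the run):
1. the scraper stands on the lane behind the pieces, pressed part way down (y of scraper in the frame of slab between -0.165 and -0.09 m and x of scraper in the frame of slab between -0.03 and 0.03 m and z of scraper in the frame of slab between 0.04 and 0.05 m and value of joint plunger between 0.0015 and 0.0078 m and contact force between scraper and slab above 1.5 N), for 0.1 s.
2. it travels along the lane, kept pressed part way without a break (y of scraper in the frame of slab between -0.08 and 0.1 m and x of scraper in the frame of slab between -0.03 and 0.03 m and z of scraper in the frame of slab between 0.04 and 0.05 m and value of joint plunger between 0.0015 and 0.0078 m and contact force between scraper and slab above 1.5 N), for 1 s.
3. it reaches the open edge, still pressed part way (y of scraper in the frame of slab between 0.105 and 0.16 m and x of scraper in the frame of slab between -0.03 and 0.03 m and z of scraper in the frame of slab between 0.04 and 0.05 m and value of joint plunger between 0.0015 and 0.0078 m and contact force between scraper and slab above 1.5 N), for 0.1 s.
4. every piece is in the catch tray and the scraper stands on its mat (y of piece_a in the frame of slab between 0.135 and 0.255 m and x of piece_a in the frame of slab between -0.078 and 0.078 m and z of each of piece_a, piece_b, piece_c, piece_d, piece_e in the frame of slab below 0.034 m and y of piece_b in the frame of slab between 0.135 and 0.255 m and x of piece_b in the frame of slab between -0.078 and 0.078 m and y of piece_c in the frame of slab between 0.135 and 0.255 m and x of piece_c in the frame of slab between -0.078 and 0.078 m and y of piece_d in the frame of slab between 0.135 and 0.255 m and x of piece_d in the frame of slab between -0.078 and 0.078 m and y of piece_e in the frame of slab between 0.135 and 0.255 m and x of piece_e in the frame of slab between -0.078 and 0.078 m and horizontal distance between scraper and mat below 0.03 m and height (world z) of scraper below 0.008 m and angle between scraper's own z axis and vertical below 0.1 rad), for 0.2 s.
5. the wide ticket is hooked over the bar at the right-hand end (y of ticket_wide_slot in the frame of rail between -0.17 and -0.08 m and x of ticket_wide_slot in the frame of rail between -0.012 and 0.012 m and z of ticket_wide_slot in the frame of rail between 0.112 and 0.126 m and angle between ticket_wide's own z axis and vertical below 0.3 rad), for 0.1 s.
6. the wide ticket slides along the bar (y of ticket_wide_slot in the frame of rail between -0.055 and 0.06 m and x of ticket_wide_slot in the frame of rail between -0.012 and 0.012 m and z of ticket_wide_slot in the frame of rail between 0.112 and 0.126 m and angle between ticket_wide's own z axis and vertical below 0.3 rad), for 0.1 s.
7. the medium ticket is hooked over the bar at the right-hand end (y of ticket_medium_slot in the frame of rail between -0.17 and -0.08 m and x of ticket_medium_slot in the frame of rail between -0.012 and 0.012 m and z of ticket_medium_slot in the frame of rail between 0.112 and 0.126 m and angle between ticket_medium's own z axis and vertical below 0.3 rad), for 0.1 s.
8. the medium ticket slides along the bar (y of ticket_medium_slot in the frame of rail between -0.06 and 0.01 m and x of ticket_medium_slot in the frame of rail between -0.012 and 0.012 m and z of ticket_medium_slot in the frame of rail between 0.112 and 0.126 m and angle between ticket_medium's own z axis and vertical below 0.3 rad), for 0.1 s.
9. the narrow ticket is hooked over the bar at the right-hand end (y of ticket_narrow_slot in the frame of rail between -0.17 and -0.08 m and x of ticket_narrow_slot in the frame of rail between -0.012 and 0.012 m and z of ticket_narrow_slot in the frame of rail between 0.112 and 0.126 m and angle between ticket_narrow's own z axis and vertical below 0.3 rad), for 0.1 s.
10. the narrow ticket slides along the bar (y of ticket_narrow_slot in the frame of rail between -0.075 and -0.035 m and x of ticket_narrow_slot in the frame of rail between -0.012 and 0.012 m and z of ticket_narrow_slot in the frame of rail between 0.112 and 0.126 m and angle between ticket_narrow's own z axis and vertical below 0.3 rad), for 0.1 s.
At the end, for the whole second after the job is handed in: Every chocolate piece lies in the catch tray; the scraper stands upright on its mat, centre within 30 mm of the mat's; each ticket hangs upright on the bar within 12 mm of its mark (wide left, medium middle, narrow right); all at rest and let go (all of step 4 and y of ticket_wide_slot in the frame of rail between 0.103 and 0.127 m and x of ticket_wide_slot in the frame of rail between -0.012 and 0.012 m and z of ticket_wide_slot in the frame of rail between 0.112 and 0.126 m and angle between each of ticket_wide, ticket_medium, ticket_narrow's own z axis and vertical below 0.3 rad and y of ticket_medium_slot in the frame of rail between 0.028 and 0.052 m and x of ticket_medium_slot in the frame of rail between -0.012 and 0.012 m and z of ticket_medium_slot in the frame of rail between 0.112 and 0.126 m and y of ticket_narrow_slot in the frame of rail between -0.032 and -0.008 m and x of ticket_narrow_slot in the frame of rail between -0.012 and 0.012 m and z of ticket_narrow_slot in the frame of rail between 0.112 and 0.126 m and linear speed of each of ticket_wide, ticket_medium, ticket_narrow, scraper below 0.02 m/s); the robot touches nothing.
It fails at once if the jar, the sampler box or the bowl is shifted by more than 30 mm (distance of any of jar, sampler, bowl from where it was at the start of the episode above 0.03 m).
It fails at once if the gripper touches the chocolate (contact force between the fingers and piece_a above 0.3 N or contact force between the fingers and piece_b above 0.3 N or contact force between the fingers and piece_c above 0.3 N or contact force between the fingers and piece_d above 0.3 N or contact force between the fingers and piece_e above 0.3 N).
Of piece_a, piece_b, piece_c, piece_d, piece_e only 3 to 5 are there at a start; the rules pass over those that are not, and their reading is None.
Of ticket_wide, ticket_medium, ticket_narrow only 2 to 3 are there at a start; the rules pass over those that are not, and their reading is None.
At some moment in a run one of scraper may be knocked a few centimetres aside while the robot is not near it.
Once in a run the grip may slacken for a moment while it holds something.
It also fails if it takes over 210 s, if anything falls off the work surface, if the arm or the gripper's body presses on something with over 40 N, if the wrist force passes 120 N, or if a joint passes its speed limit or range.

## Working session

There is one attempt and no reset: what is moved stays moved. The work goes in short steps, each a Python script; the robot and the scene stay as the last script left them, time stands still between calls to the robot, and variables do not carry over. Pictures are saved under pics/ and viewed, at most 14 in all, crops included, and the job is handed in when it is done.

```bash
mkdir -p pics; python3 - <<'E'
from rig import manip
import cv2,numpy as np
for n in("top","side","wrist"):
    c=manip.camera(n); cv2.imwrite(f"pics/{n}0.png",c["image"][:,:,::-1])
    print(n,{k:(np.round(v,4).tolist()) for k,v in c.items() if k!="image"})
print(manip.get_position(),manip.get_ee_rot(),manip.get_time(),manip.get_width())
E
```

```text
top {'fx': 537.5335, 'fy': 537.5335, 'cx': 279.9255, 'cy': 216.578, 'k1': -0.045, 'cam_to_world': [[-0.001, -0.9925, 0.1219, 0.409], [-1.0, 0.002, 0.0084, 0.0129], [-0.0086, -0.1219, -0.9925, 1.4073], [0.0, 0.0, 0.0, 1.0]]}
side {'fx': 494.7489, 'fy': 494.7489, 'cx': 275.7786, 'cy': 211.6244, 'k1': 0.0345, 'cam_to_world': [[0.9473, -0.2491, 0.2012, 0.3118], [-0.3201, -0.7201, 0.6156, -0.7839], [-0.0085, -0.6476, -0.762, 1.1011], [0.0, 0.0, 0.0, 1.0]]}
wrist {'fx': 311.6068, 'fy': 311.6068, 'cx': 277.519, 'cy': 206.9547, 'k1': 0.0239, 'mount': [[0.0, -0.9561, -0.293, 0.0747], [1.0, 0.0004, -0.0013, 0.0003], [0.0014, -0.293, 0.9561, -0.1238], [0.0, 0.0, 0.0, 1.0]]}
[ 0.15926635 -0.60397391  0.24943889] [-3.11439020e+00 -4.03676630e-01  1.72982238e-04] 0.15 0.0851988848882306
```

View pics/top0.png

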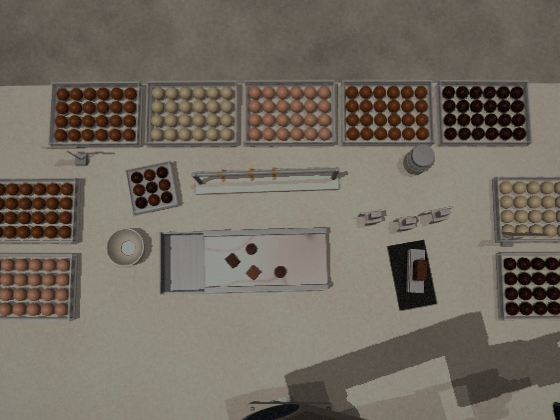

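View pics/side0.png

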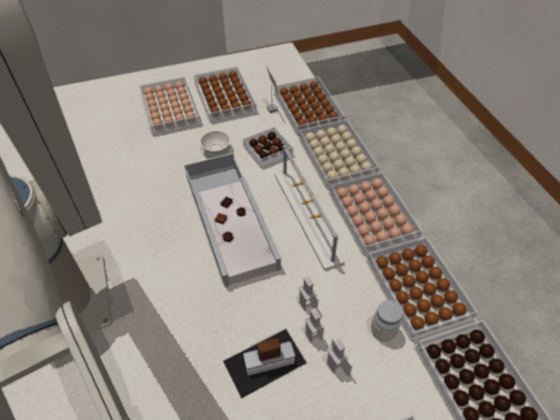

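```bash
cat >h.py <<'E'
from rig import manip
import cv2,numpy as np
from scipy.spatial.transform import Rotation as R
from scipy.optimize import least_squares
def rot(psi): return (R.from_euler('z',psi)*R.from_euler('x',np.pi)).as_rotvec()
class Cam:
    def __init__(s,n):
        p=manip.get_position(); o=manip.get_ee_rot()
        c=manip.camera(n); s.im=np.ascontiguousarray(c["image"][:,:,::-1])
        s.K=np.array([[c["fx"],0,c["cx"]],[0,c["fy"],c["cy"]],[0,0,1]]); s.d=np.array([c["k1"],0,0,0,0.])
        if "mount" in c:
            T=np.eye(4);T[:3,:3]=R.from_rotvec(o).as_matrix();T[:3,3]=p; s.T=T@c["mount"]
        else: s.T=np.array(c["cam_to_world"])
    def rays(s,uv):
        q=cv2.undistortPoints(np.float64(uv).reshape(-1,1,2),s.K,s.d).reshape(-1,2)
        return np.c_[q,np.ones(len(q))]@s.T[:3,:3].T
    def onz(s,uv,z):
        r=s.rays(uv); o=s.T[:3,3]; return o+r*((z-o[2])/r[:,2])[:,None]
    def proj(s,P):
        W=np.linalg.inv(s.T); rv=cv2.Rodrigues(W[:3,:3])[0]
        return cv2.projectPoints(np.float64(P).reshape(-1,1,3),rv,W[:3,3],s.K,s.d)[0].reshape(-1,2)
    def save(s,n): cv2.imwrite(f"pics/{n}.png",s.im)
def tri(cams,uvs):
    A=[];b=[]
    for c,u in zip(cams,uvs):
        r=c.rays([u])[0]; r/=np.linalg.norm(r); M=np.eye(3)-np.outer(r,r); A.append(M); b.append(M@c.T[:3,3])
    return np.linalg.lstsq(np.vstack(A),np.hstack(b),rcond=None)[0]
E
python3 - <<'E'
from h import *
import pickle
c=Cam("top")
for n,uv,z in [("tray corners/slab",[(161,234),(162,292),(328,229),(329,289)],.057),("mat",[(389,246),(422,240),(437,303),(401,311)],.003),("grip",[(421,270)],.089),("rail posts",[(198,177),(337,171)],.12),("tickets",[(377,214),(411,219),(441,211)],.1),("bowl,sampler,jar",[(127,247),(153,187),(420,155)],.05)]:
    print(n,c.onz(uv,z).round(3).tolist())
for i,(p,psi) in enumerate([((.40,-.43,.30),0),((.40,-.33,.30),0)]):
    manip.move_to(p,rot(psi)); manip.hold(.2); w=Cam("wrist"); w.save(f"wa{i}"); pickle.dump(w,open(f"wa{i}.pkl","wb"))
print(manip.get_time())
E
```

```text
tray corners/slab [[0.531, 0.325, 0.057], [0.385, 0.319, 0.057], [0.543, -0.097, 0.057], [0.393, -0.098, 0.057]]
mat [[0.503, -0.26, 0.003], [0.519, -0.348, 0.003], [0.355, -0.381, 0.003], [0.335, -0.287, 0.003]]
grip [[0.439, -0.321, 0.089]]
rail posts [[0.665, 0.224, 0.12], [0.679, -0.115, 0.12]]
tickets [[0.575, -0.214, 0.1], [0.563, -0.297, 0.1], [0.583, -0.372, 0.1]]
bowl,sampler,jar [[0.499, 0.413, 0.05], [0.653, 0.351, 0.05], [0.735, -0.338, 0.05]]
2.3417
```

View pics/wa0.png

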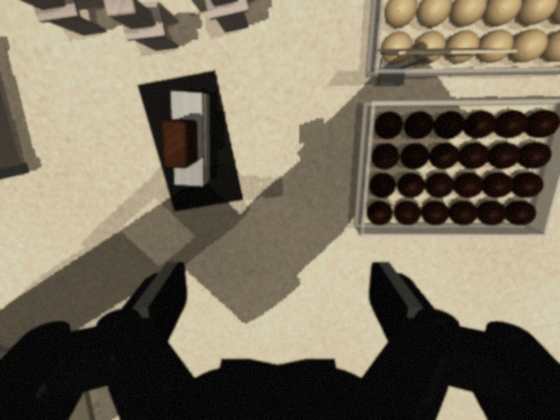

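View pics/wa1.png

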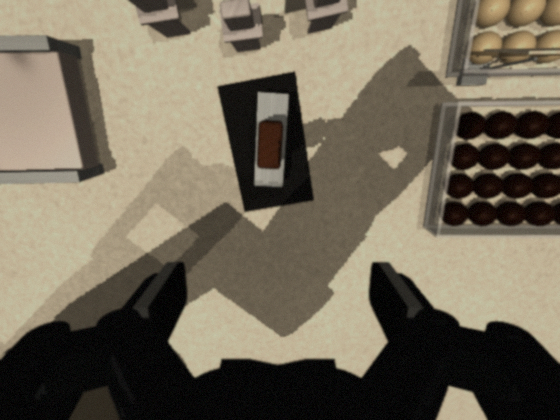

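```bash
cat >>h.py <<'E'
import pickle
def snap(n,p,psi=0):
    manip.move_to(p,rot(psi)); manip.hold(.2); w=Cam("wrist"); w.save(n); pickle.dump(w,open(n+".pkl","wb")); return w
def load(n): return pickle.load(open(n+".pkl","rb"))
def fit(model,obs,x0,free=(1,1,1,1)):
    """model: name->xyz; obs: [(cam,{name:uv})]; x0=(x,y,z,yaw)"""
    free=np.array(free,bool); x0=np.float64(x0)
    def f(q,full=False):
        x=x0.copy(); x[free]=q; M=R.from_euler('z',x[3]).as_matrix()
        return np.concatenate([(c.proj(np.array([model[k] for k in o])@M.T+x[:3])-np.array(list(o.values()))).ravel() for c,o in obs])
    s=least_squares(f,x0[free],loss='soft_l1'); x=x0.copy(); x[free]=s.x
    return x.round(4),np.abs(f(s.x)).round(1)
E
python3 - <<'E'
from h import *
w0,w1=load("wa0") if 0 else pickle.load(open("wa0.pkl","rb")),pickle.load(open("wa1.pkl","rb"))
E
python3 - <<'E'
from h import *
snap("t0",(.47,-.24,.32)); snap("t1",(.47,-.33,.32))
snap("s0",(.36,.02,.34)); snap("s1",(.36,.13,.34))
snap("r0",(.58,.02,.34)); snap("r1",(.58,.12,.34))
a=np.hstack([load("t0").im[:300],load("t1").im[:300]])
for n in "tsr":
    a=np.vstack([load(n+"0").im[:300],load(n+"1").im[:300]]); cv2.imwrite(f"pics/{n}.png",a)
print(manip.get_time())
E
```

```text
8.1667
```

View pics/t.png

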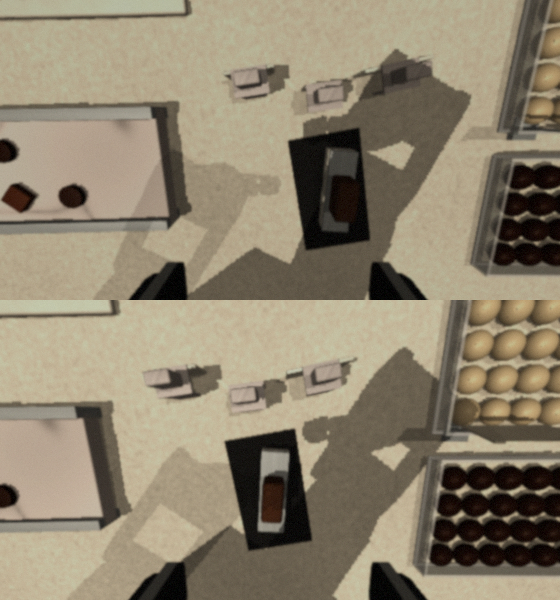

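View pics/s.png

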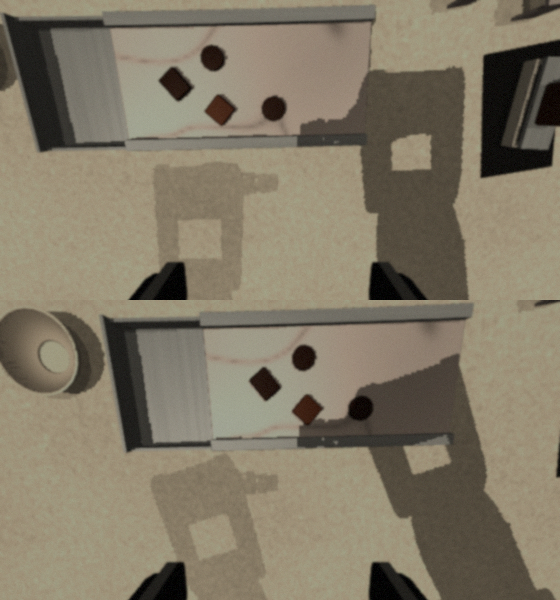

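View pics/r.png

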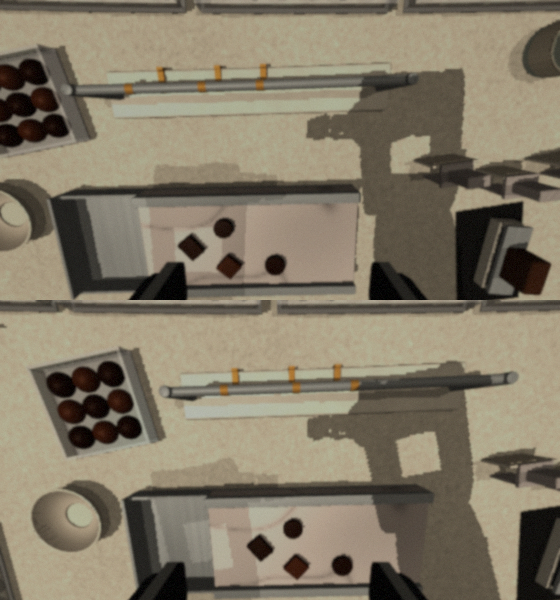

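```bash
python3 - <<'E'
from h import *
t0,t1,s0,s1,r0,r1=[load(k) for k in("t0","t1","s0","s1","r0","r1")]
w1,w0=load("wa1"),load("wa0")
S=dict(A=(.064,.14,.045),B=(.064,-.17,.045),C=(-.064,.14,.057),D=(-.064,-.17,.057))
print("slab",fit(S,[(s0,dict(A=(113,27),B=(371,21),C=(127,140),D=(366,134))),(s1,dict(A=(201,27),B=(468,18),C=(213,138),D=(451,134))),(t0,dict(B=(157,119),D=(167,219))),(t1,dict(B=(78,118),D=(103,220)))],(.46,.07,0,0)))
Rm=dict(L=(0,.181,.125),Rr=(0,-.181,.125),l=(0,.115,.12),m=(0,.04,.12),r=(0,-.02,.12))
print("rail",fit(Rm,[(r0,dict(L=(67,90),Rr=(412,78),l=(128,89),m=(202,87),r=(261,86))),(r1,dict(L=(165,92),Rr=(512,78),l=(224,89),m=(296,87),r=(355,85)))],(.67,.05,0,0)))
Mt=dict(a=(.085,.05,.003),b=(.085,-.05,.003),c=(-.085,-.05,.003),d=(-.085,.05,.003))
print("mat",fit(Mt,[(w1,dict(a=(218,85),b=(295,72),c=(313,200),d=(245,211))),(w0,dict(a=(138,86),b=(215,71),c=(243,199),d=(174,211)))],(.43,-.32,0,.15)))
Sc=dict(a=(.025,.013,.089),b=(.025,-.013,.089),c=(-.025,-.013,.089),d=(-.025,.013,.089),A=(.055,.018,.039),B=(.055,-.018,.039),C=(-.055,-.018,.039),D=(-.055,.018,.039))
print("scraper",fit(Sc,[(w1,dict(a=(259,121),b=(283,121),c=(280,169),d=(257,168),A=(257,92),B=(289,94),C=(284,188),D=(254,186))),(w0,dict(a=(165,120),b=(189,121),c=(188,166),d=(163,165)))],(.43,-.32,.003,0)))
print("pieces",s0.onz([(176,84),(213,58),(221,109),(274,108)],.057))
a=np.vstack([cv2.resize(t0.im[45:120,220:440],None,fx=3.6,fy=3.6,interpolation=cv2.INTER_CUBIC),cv2.resize(t1.im[45:120,140:360],None,fx=3.6,fy=3.6,interpolation=cv2.INTER_CUBIC)])
cv2.imwrite("pics/tz.png",a); print(a.shape)
E
```

```text
slab (array([ 0.4681,  0.0765, -0.0031,  0.0197]), array([2.1, 0.3, 0.7, 0.8, 2. , 1.6, 1. , 0.5, 2.4, 0.9, 2.7, 2.2, 2.2,
       0.4, 2.8, 1.3, 0.3, 0.8, 0.2, 0.3, 7.1, 0.1, 3.4, 0.6]))
rail (array([ 0.6799,  0.06  , -0.0105,  0.0335]), array([0.4, 0.1, 3. , 0.5, 4.6, 0.3, 1.4, 0.3, 1.1, 1.1, 3.7, 0.2, 0.1,
       0.4, 1.1, 1.1, 0.4, 0.6, 2.6, 0.3]))
mat (array([ 0.4298, -0.3178, -0.0053,  0.1695]), array([0.8, 1.2, 0.2, 0.2, 0.1, 0. , 0.9, 0.4, 0.4, 1.1, 0.5, 0.3, 0.1,
       0.4, 0.6, 0.2]))
scraper (array([ 0.4401, -0.3227, -0.003 , -0.0628]), array([0.4, 0.7, 0.5, 0.9, 0.4, 0.3, 0.4, 0.1, 1. , 0.1, 0.2, 0.2, 1.5,
       2.1, 0.3, 1.8, 2.3, 0.9, 1.1, 0.2, 1.1, 2.4, 2. , 1.9]))
pieces [[0.46622567 0.14258026 0.057     ]
 [0.4948825  0.09595524 0.057     ]
 [0.43760331 0.08980771 0.057     ]
 [0.4387929  0.0239852  0.057     ]]
(540, 792, 3)
```

View pics/tz.png

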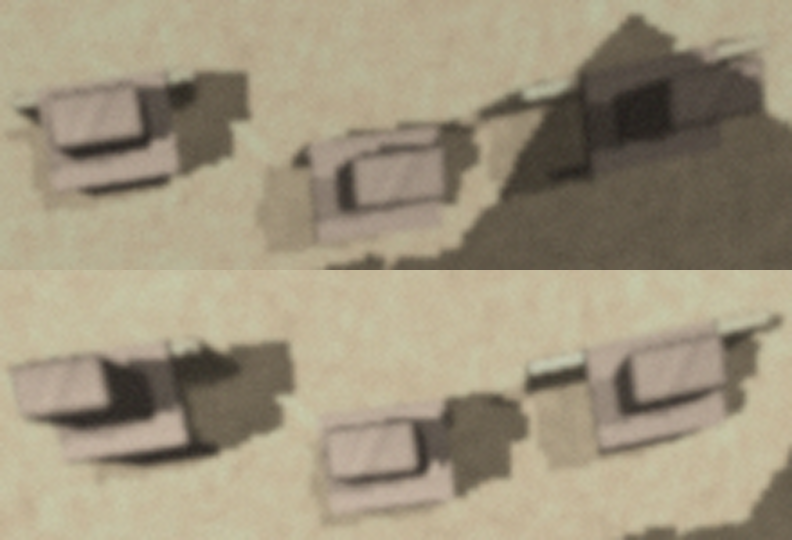

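```bash
cat >>h.py <<'E'
S=dict(A=(.064,.14,.045),B=(.064,-.17,.045),C=(-.064,.14,.057),D=(-.064,-.17,.057))
Sc=dict(a=(.025,.013,.089),b=(.025,-.013,.089),c=(-.025,-.013,.089),d=(-.025,.013,.089),A=(.055,.018,.039),B=(.055,-.018,.039),C=(-.055,-.018,.039),D=(-.055,.018,.039))
Rm=dict(L=(0,.181,.125),Rr=(0,-.181,.125),l=(0,.115,.12),m=(0,.04,.12),r=(0,-.02,.12))
Tk=dict(a=(.007,.013,.112),b=(.007,-.013,.112),c=(-.007,-.013,.112),d=(-.007,.013,.112),A=(.015,.02,.066),B=(.015,-.02,.066),C=(-.015,-.02,.066),D=(-.015,.02,.066))
def at(pose,p): # pose (x,y,z,yaw), local p -> world
    return R.from_euler('z',pose[3]).apply(p)+np.array(pose[:3])
E
python3 - <<'E'
from h import *
t0,t1,s0,s1,r0,r1,w0,w1=[load(k) for k in("t0","t1","s0","s1","r0","r1","wa0","wa1")]
fz=(1,1,0,1)
print("slab",fit(S,[(s0,dict(A=(113,27),C=(127,140),D=(366,134))),(s1,dict(A=(201,27),C=(213,138),D=(451,134))),(t0,dict(B=(157,119),D=(167,219)))],(.46,.07,0,0),fz))
for cs in ([r0],[r1],[r0,r1]):
  o={id(r0):dict(L=(67,90),Rr=(412,78),l=(128,89),m=(202,87),r=(261,86)),id(r1):dict(L=(165,92),Rr=(512,78),l=(224,89),m=(296,87),r=(355,85))}
  print("rail",fit(Rm,[(c,o[id(c)]) for c in cs],(.67,.05,0,0),fz))
print("scraper",fit(Sc,[(w1,dict(a=(259,121),b=(283,121),c=(280,169),d=(257,168),A=(257,92),B=(289,94),C=(284,188),D=(254,186))),(w0,dict(a=(165,120),b=(189,121),c=(188,166),d=(163,165)))],(.43,-.32,.003,0),fz))
def cv(o,off): return {k:(x/3.6+off,y/3.6+45) for k,(x,y) in o.items()}
obs=dict(left=[(t0,cv(dict(a=(45,95),b=(137,86),c=(145,140),d=(58,150),C=(178,172),D=(52,192)),220)),(t1,cv(dict(a=(12,97),b=(98,85),c=(108,133),d=(22,147),C=(190,172),D=(65,190)),140))],
 mid=[(t0,cv(dict(a=(355,155),b=(440,148),c=(444,200),d=(358,208),C=(441,228),D=(315,243),A=(308,140)),220)),(t1,cv(dict(a=(328,156),b=(413,150),c=(418,203),d=(332,210),D=(330,245),C=(452,230)),140))],
 right=[(t1,cv(dict(a=(628,82),b=(715,65),c=(724,117),d=(635,135),A=(585,80),B=(718,58),D=(600,180),C=(724,158)),140))])
for k,o in obs.items():
    for f in (fz,(1,1,1,1)):
        if k=="right" and f[2]: continue
        p,e=fit(Tk,o,(.57,-.29,0,.1),f); print(k,p,e)
        if f is fz:
            for w in (.076,.058,.042): print(w,[((t1.proj([at(p,(.015,s*w/2,.062))])[0]-[140,45])*3.6).round() for s in(1,-1)])
w=snap("wa2",(.40,-.33,.30)); d=cv2.absdiff(w.im,w1.im)[60:220,200:330].max(2); print("changed px",(d>40).sum(), manip.get_time())
E
```

```text
slab (array([0.4677, 0.0757, 0.    , 0.0187]), array([2.8, 0.1, 2.7, 1.1, 2.2, 0.2, 2.5, 0.5, 2.2, 0.9, 4.6, 0.6, 0. ,
       0.2, 0.1, 1.6]))
rail (array([0.6788, 0.0592, 0.    , 0.0339]), array([6.1, 0.4, 8.1, 0.5, 1. , 0.1, 0.1, 0. , 0.9, 0.9]))
rail (array([0.6792, 0.0598, 0.    , 0.0301]), array([7.1, 0.8, 7.6, 0.1, 0.3, 0.7, 0.4, 0.3, 0.1, 0.2]))
rail (array([0.679 , 0.0595, 0.    , 0.0323]), array([6.5, 0.1, 7.7, 0.7, 0.6, 0.2, 0.4, 0.2, 1.2, 1. , 6.8, 0.1, 7.9,
       0.3, 0. , 1.2, 0.6, 0.7, 0.1, 0.4]))
scraper (array([ 0.4403, -0.3232,  0.003 , -0.0585]), array([0.4, 0.7, 1. , 0.8, 1. , 1. , 0.2, 0.7, 0.9, 0.4, 0.1, 0.4, 0.9,
       1.3, 0.5, 0.9, 4.1, 0.9, 2.4, 0.3, 0.1, 3.1, 0.5, 2.7]))
left [ 0.5757 -0.2103  0.      0.1323] [0.4 0.1 0.4 1.3 0.3 0.9 1.4 0.1 0.5 0.4 0.8 0.2 1.5 0.5 0.8 0.8 1.4 1.3
 0.5 1.  0.4 0.7 0.2 0.4]
0.076 [array([-12.,  98.]), array([228.,  64.])]
0.058 [array([16., 94.]), array([199.,  68.])]
0.042 [array([42., 91.]), array([174.,  72.])]
left [ 0.5759 -0.2098 -0.0025  0.1299] [0.5 0.1 0.1 1.1 0.  0.8 1.6 0.  0.1 0.3 0.6 0.4 1.  0.4 1.1 0.6 1.7 1.4
 0.  0.9 0.3 0.7 0.1 0.3]
mid [ 0.5597 -0.2942  0.      0.0899] [0.9 0.1 1.7 0.6 1.  0.1 1.1 0.3 0.  0.2 0.3 0.6 0.6 0.2 2.1 0.5 0.3 0.3
 0.4 0.1 1.3 0.4 0.1 0.6 0.4 0.4]
0.076 [array([262., 149.]), array([501., 126.])]
0.058 [array([290., 147.]), array([473., 129.])]
0.042 [array([315., 144.]), array([447., 132.])]
mid [ 0.5599 -0.2944 -0.0037  0.0887] [1.3 0.2 1.1 0.4 0.4 0.1 1.4 0.2 0.6 0.1 0.1 0.7 0.4 0.3 1.5 0.6 0.6 0.1
 0.8 0.1 0.7 0.3 0.4 0.8 0.6 0.3]
right [ 0.58   -0.3787  0.      0.1637] [0.2 0.  2.2 0.1 1.2 0.9 0.4 0.6 0.1 0.6 1.  1.1 0.6 0.1 0.  0. ]
0.076 [array([527.,  90.]), array([770.,  45.])]
0.058 [array([555.,  85.]), array([741.,  51.])]
0.042 [array([581.,  80.]), array([715.,  55.])]
changed px 940 10.1917
```

```bash
python3 - <<'E'
from h import *
w1,w2=load("wa1"),load("wa2")
cv2.imwrite("pics/cmp.png",cv2.resize(np.hstack([w1.im[60:220,200:330],w2.im[60:220,200:330]]),None,fx=3,fy=3,interpolation=cv2.INTER_CUBIC))
E
```

```text
(no output)
```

View pics/cmp.png

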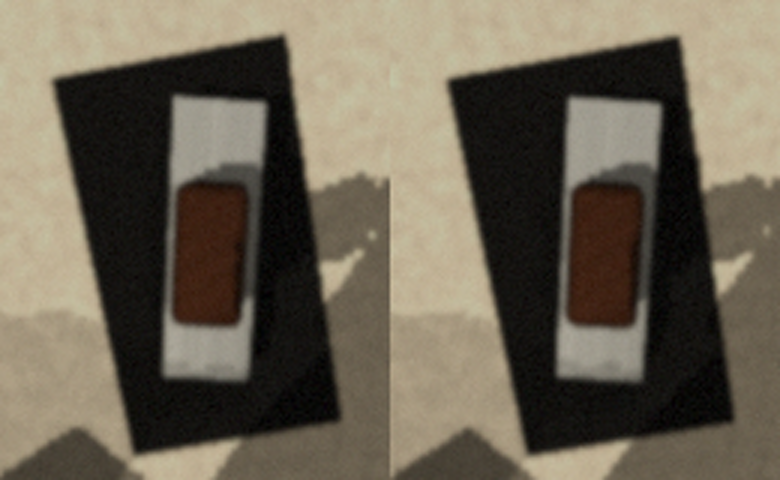

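The two crops match, so the scraper has not been knocked: grip top at about (270,145) px of the full frame, turned about 0.23 rad relative to the mat. Next I grasp it, lift it and set it on the slab.

```bash
cat >>h.py <<'E'
SLAB=(.4677,.0757,0,.0187); RAIL=(.679,.0595,0,.0323)
def fz(n=5):
    v=[]
    for _ in range(n): manip.hold(.03); v.append(manip.get_contact_force())
    return np.mean(v,0).round(2)
E
python3 - <<'E'
from h import *
w0,w1=load("wa0"),load("wa1")
Mt=dict(a=(.085,.05,.003),b=(.085,-.05,.003),c=(-.085,-.05,.003),d=(-.085,.05,.003))
print("mat",fit(Mt,[(w1,dict(a=(218,85),b=(295,72),c=(313,200),d=(245,211))),(w0,dict(a=(138,86),b=(215,71),c=(243,199),d=(174,211)))],(.43,-.32,0,.15),(1,1,0,1)))
p=np.array([.4403,-.3232,.065]); o=rot(-.0585)
manip.move_to(p+[0,0,.08],o); print(fz())
manip.servo_line(p,o,.1); print(fz(),manip.get_position())
manip.command_gripper(0.0,80); print(fz(),manip.get_width(),manip.get_grip_force())
manip.servo_line(p+[0,0,.10],o,.1); print(fz(),manip.get_width(),manip.get_position(),manip.get_time())
q=at(SLAB,(0,-.125,.20)); manip.servo_line(q,rot(SLAB[3]),.15)
manip.servo_line([q[0],q[1],.125],None,.08); manip.hold(.2); print(fz(),manip.get_position(),manip.get_width())
Cam("wrist").save("lane0")
E
```

```text
mat (array([ 0.4302, -0.3186,  0.    ,  0.169 ]), array([0.9, 0.5, 0.8, 1.1, 1.1, 0.8, 0.7, 1.2, 0.8, 1.8, 0.4, 1.1, 0.2,
       1.1, 0.1, 0.6]))
[0.21 0.06 0.37]
[-0.04  0.22  0.62] [ 0.44069879 -0.32349309  0.06569945]
[-0.24 -0.04  1.03] 0.024973800654900506 79.34986710548401
[ 0.49 -0.06 -2.77] 0.024776419722371316 [ 0.43998481 -0.32294583  0.16428722] 14.2167
[ 0.25 -0.14 -2.6 ] [ 0.47013501 -0.04928201  0.12521367] 0.025148772619388957
```

View pics/lane0.png

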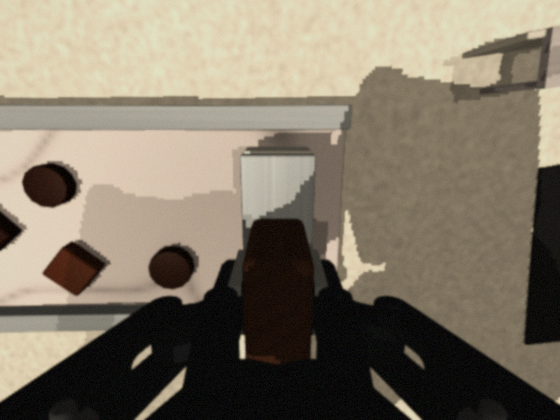

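```bash
python3 - <<'E'
from h import *
q=manip.get_position(); x,y=at(SLAB,(0,-.125,0))[:2]
z=.113; f0=fz(8)[2]; log=[]
manip.servo_line([x,y,z],None,.05); 
while z>.098:
    f=fz(4)[2]-f0; log.append((round(z,4),round(manip.get_position()[2],4),round(f,2)))
    if f>10.0: break
    z-=.001; manip.servo_line([x,y,z],None,.02)
print(f0,*log,sep="\n"); print(manip.get_position(),manip.get_time(),manip.get_width())
E
```

```text
-2.78
(0.113, np.float64(0.113), np.float64(0.19))
(0.112, np.float64(0.1121), np.float64(-0.05))
(0.111, np.float64(0.111), np.float64(-0.62))
(0.11, np.float64(0.11), np.float64(-0.01))
(0.109, np.float64(0.109), np.float64(0.0))
(0.108, np.float64(0.108), np.float64(0.06))
(0.107, np.float64(0.1072), np.float64(3.91))
(0.106, np.float64(0.1061), np.float64(5.22))
(0.105, np.float64(0.1051), np.float64(6.83))
(0.104, np.float64(0.1041), np.float64(8.72))
(0.103, np.float64(0.1032), np.float64(9.93))
(0.102, np.float64(0.1023), np.float64(11.38))
[ 0.47022368 -0.04928445  0.10227266] 22.725 0.024950434626015944
```

```bash
python3 - <<'E'
from h import *
t=manip.get_time()
manip.servo_line(at(SLAB,(0,-.125,.1025)),rot(SLAB[3]),.02); print(fz())
manip.servo_line(at(SLAB,(0,.134,.1025)),rot(SLAB[3]),.04); print(fz(),manip.get_position(),manip.get_width(),manip.get_time()-t)
manip.hold(.4)
Cam("wrist").save("edge"); Cam("top").save("edge_top")
E
```

```text
[-1.22  1.11  7.33]
[ 0.14 -5.8   7.71] [0.4652458  0.20872593 0.10262113] 0.025230837986522408 7.208299999999998
```

View pics/edge.png

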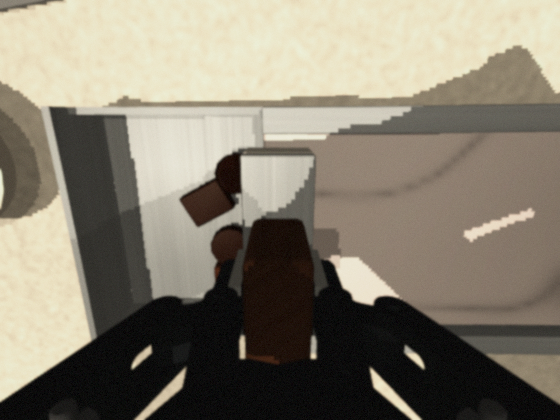

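```bash
python3 - <<'E'
from h import *
p=manip.get_position()
manip.servo_line([p[0],p[1],.20],None,.1); manip.hold(.1); Cam("top").save("tray_top"); w=Cam("wrist"); w.save("tray"); pickle.dump(w,open("tray.pkl","wb"))
print(fz(),manip.get_width())
m=np.array([.4302,-.3186,0]); o=rot(.169)
manip.servo_line(m+[0,0,.17],o,.2); manip.servo_line(m+[0,0,.075],None,.1); f0=fz()[2]
z=.070
while 1:
    manip.servo_line(m+[0,0,z],None,.03); f=fz()[2]-f0
    if f>1.5 or z<.062: break
    z-=.0007
print(z,f,manip.get_position()); 
manip.command_gripper(.085); print(fz())
manip.servo_line(m+[0,0,.20],None,.15); manip.hold(.2); w=snap("mat1",(.40,-.33,.30)); print(manip.get_time())
a=load("tray").im; t=cv2.imread("pics/tray_top.png")[215:315,150:340]
cv2.imwrite("pics/chk.png",np.hstack([cv2.resize(a,(400,300)),cv2.resize(w.im[:300],(400,300))]))
E
```

```text
[-0.1   0.07 -2.87] 0.0254220787263537
0.06509999999999996 3.27 [ 0.43029642 -0.31863927  0.06528732]
[ 0.3  -0.22 -0.12]
42.1667
```

View pics/chk.png

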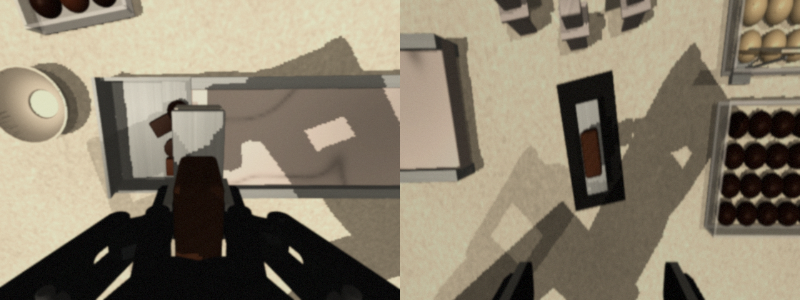

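```bash
cat >>h.py <<'E'
def ticket(pose,mark,sgn):
    o=rot(pose[3]+sgn*np.pi/2); p=np.array([pose[0],pose[1],.089]); orl=rot(RAIL[3]+sgn*np.pi/2)
    manip.move_to(p+[0,0,.12],o); manip.servo_line(p,o,.12)
    manip.command_gripper(0,60); print("grip",manip.get_width(),manip.get_grip_force(),manip.get_position().round(4))
    manip.servo_line(p+[0,0,.17],o,.12); f0=fz()[2]; print("lift w",manip.get_width(),f0)
    if manip.get_width()<.009: print("LOST"); return
    L=lambda y,z: at(RAIL,(0,y,z+.029))
    manip.servo_line(L(-.12,.215),orl,.15); w=Cam("wrist"); w.save(f"hang{mark}")
    manip.servo_line(L(-.12,.128),None,.06); f0=fz(); print("before",f0)
    z=.125
    while 1:
        manip.servo_line(L(-.12,z),None,.02); f=fz()-f0
        if f[2]>1.0 or z<.116: break
        z-=.001
    print("contact",z,f,manip.get_position().round(4),manip.get_width())
    zc=z; manip.servo_line(L(-.12,zc+.0007),None,.02); manip.hold(.15)
    manip.servo_line(L(mark,zc+.0007),None,.05); print("slid",fz()-f0,manip.get_width())
    manip.servo_line(L(mark,zc),None,.02); manip.hold(.1); print(fz()-f0)
    manip.command_gripper(.085); manip.hold(.2); manip.servo_line(L(mark,zc+.12),None,.12); print("t",manip.get_time())
E
python3 - <<'E'
from h import *
w=snap("tr",(.36,.17,.34)); 
g=w.im[:270].max(2); m=(g<90).astype(np.uint8); 
Y=at(SLAB,(.05,.24,.016)); box=w.proj([at(SLAB,(sx*.066,y,.01)) for sx in(1,-1) for y in (.148,.242)]); print(box.round())
k=np.zeros_like(m); cv2.fillConvexPoly(k,cv2.convexHull(box.astype(np.int32)),1)
n,_,st,ce=cv2.connectedComponentsWithStats(m*k)
print([(s[4],c.round().tolist(),w.onz([c],.016)[0].round(3).tolist()) for s,c in zip(st[1:],ce[1:]) if s[4]>60])
box=w.proj([at(SLAB,(sx*.058,y,.045)) for sx in(1,-1) for y in (-.16,.135)]); k[:]=0; cv2.fillConvexPoly(k,cv2.convexHull(box.astype(np.int32)),1)
n,_,st,ce=cv2.connectedComponentsWithStats(m*k); print("on lane",[(s[4],c.round().tolist()) for s,c in zip(st[1:],ce[1:]) if s[4]>60])
for sg in(1,-1):
    for P,y in [((.58,-.3787,.089),.1637),(at(RAIL,(0,-.12,.149)),RAIL[3]),(at(RAIL,(0,.115,.149)),RAIL[3])]:
        j=manip.solve_ik(P,rot(y+sg*np.pi/2)); print(sg,None if j is None else np.round(j,2))
E
```

```text
[[235.  33.]
 [162.  34.]
 [241. 138.]
 [174. 139.]]
[(np.int32(711), [170.0, 84.0], [0.469, 0.313, 0.016]), (np.int32(1011), [218.0, 70.0], [0.487, 0.248, 0.016]), (np.int32(922), [226.0, 116.0], [0.429, 0.241, 0.016])]
on lane [(np.int32(7538), [414.0, 102.0])]
1 [-0.6   0.71  1.55  0.    0.88 -0.76]
1 [-0.11  0.62  1.55 -0.    0.97 -0.14]
1 [ 0.24  0.64  1.52 -0.    0.98  0.2 ]
-1 [-0.6   0.71  1.55 -0.    0.88  2.38]
-1 None
-1 None
```

View pics/tr.png

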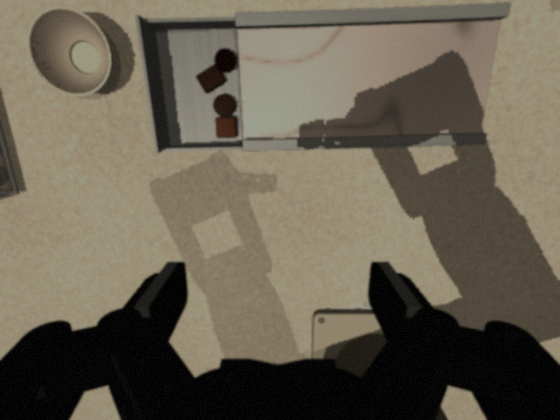

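All four pieces lie flat in the tray, at about (226,60), (211,77), (225,104) and (227,127), and the lane is clear. Next is the wide ticket.

```bash
python3 - <<'E'
from h import *
ticket((.58,-.3787,0,.1637),.115,1)
E
```

```text
grip 0.013211743065042664 60.383373498916626 [ 0.5801 -0.3788  0.0891]
lift w 0.01353979978407796 -1.18
before [-0.26 -0.37 -1.11]
contact 0.119 [-1.48  0.07  6.87] [ 0.6831 -0.0604  0.149 ] 0.0134701957204035
slid [ 0.22 -3.68  7.34] 0.012971121144923351
[-1.57 -4.18 11.4 ]
t 65.25
```

```bash
sed -i 's/zc+.0007/zc+.0017/g; s/L(mark,zc),None/L(mark,zc+.0005),None/' h.py; python3 - <<'E'
from h import *
ticket((.5757,-.2103,0,.1323),.04,1)
E
```

```text
grip 0.013552291349257775 58.289950489997864 [ 0.5757 -0.2103  0.0892]
lift w 0.013371368789248746 -0.99
before [ 0.35 -0.29 -1.02]
contact 0.12 [-0.21  0.31  1.23] [ 0.6831 -0.0605  0.1492] 0.013378325908312666
slid [-0.39  0.25 -0.11] 0.01309340244181576
[-0.45  0.37 -0.25]
t 82.5
```

```bash
python3 - <<'E'
from h import *
ticket((.5597,-.2942,0,.0899),-.02,1)
w=snap("e1",(.58,.06,.30)); m=snap("mat2",(.40,-.33,.30)); m1=load("mat1")
print("mat changed",(cv2.absdiff(m.im,m1.im)[60:220,200:330].max(2)>60).sum())
def draw(c,pts,im): cv2.polylines(im,[np.round(c.proj(pts)*16).astype(np.int32)],True,(0,255,0),1,cv2.LINE_AA,4)
im=cv2.resize(w.im[:260],None,fx=1.4,fy=1.4,interpolation=cv2.INTER_CUBIC)
for y in(.115,.04,-.02):
    P=[at(RAIL,(a,y+b,.172)) for a,b in((.007,.013),(.007,-.013),(-.007,-.013),(-.007,.013))]
    cv2.polylines(im,[np.round(w.proj(P)*1.4).astype(np.int32)],True,(0,255,0),1)
    cv2.drawMarker(im,tuple(int(v) for v in w.proj([at(RAIL,(0,y,.12))])[0]*1.4),(255,0,0),0,8)
b=cv2.resize(m.im[60:220,200:330],None,fx=1.4,fy=1.4)
im=np.vstack([im,np.zeros((b.shape[0],im.shape[1],3),np.uint8)]); im[-b.shape[0]:,:b.shape[1]]=b
cv2.imwrite("pics/final.png",im); print(im.shape,manip.get_time())
E
```

```text
grip 0.01349893429680708 58.33378493785858 [ 0.5597 -0.2942  0.0891]
lift w 0.013495866258289144 -1.13
before [-0.22  0.09 -1.04]
contact 0.12 [ 0.72 -0.17  1.27] [ 0.683  -0.0605  0.1492] 0.01345018253838337
slid [ 0.12 -0.42  0.03] 0.013707685527686236
[ 0.43  0.12 -0.27]
t 99.125
mat changed 210
(588, 784, 3) 102.6667
```

View pics/final.png

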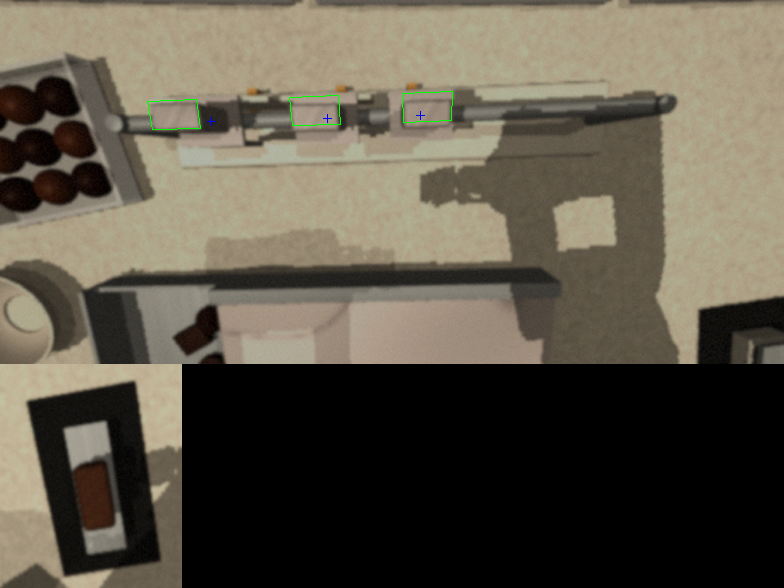

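All three necks sit inside the predicted boxes at about (175,115), (317,110) and (427,107). The scraper is centred on the mat, at about (96,488), so I am handing in.

```bash
python3 -c "
from rig import manip
print(manip.sign_off())"
```

```text
the job is handed in; nothing more can be done
None
```

The job is handed in, with no pass/fail result returned: in the last pictures all four chocolate pieces are in the catch tray, the scraper stands on its mat, and the wide, medium and narrow tickets hang at the left, middle and right marks.

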